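# Clear the crisper, then pin and tip the fruit carousel

## Robot

A 6-joint arm with a two-finger parallel gripper is mounted at the origin on the work surface. World frame = base frame: x ahead of the robot, y to its left, z up, the work surface at z = 0. Lengths are in m, angles in rad, forces in N, time in s.
With the tool pointing down it reaches from about 0.25 to 0.725 m from the base axis. Payload 4 kg.
Tool frame: the origin (TCP) lies on the centre line of the jaws, within the pads' length; the fingertips stand ahead of it and the grasp point (between the pads) lies 3 mm ahead of it (bot.tcp_to_tips is the z of the fingertips in the tool frame, in m); z points along the fingers, y is the line along which they close (so a half turn about z gives the same grasp; the last joint's range is limited). The gripper opens to 85 mm and grips with 20 to 120 N. Pads are 22 mm wide; open, the fingers measure 114 mm over their backs; the gripper's body (76 mm by 85 mm) begins 54 mm behind the grasp point. The pads swing forward as they close: fully open they stand 13 mm farther back than shut.
Start: joints at [1.237, 0.241, 0.005, 1.335, 0, 1.571], TCP at [0.164, 0.472, 0.253] pointing down, gripper open.
Joint ranges: [-2.72, 2.72], [-1.05, 1.87], [-1.09, 1.28], [-1.99, 2.15], [-1.42, 1.44], [-3.14, 3.14]. Speed limits (rad/s): [2.79, 2.79, 3.14, 3.14, 3.14, 3.14].

## Interface

Orientations are given as a unit quaternion [x, y, z, w].
In Python, from workcell import telemetry, camera, camera_params, ticket, boxes_of, cut_out, spot_point, bot gives the robot as it stands.
- The arm moves only by the shell command python3 -m creep 'ROWS'. ROWS is text: rows parted by semicolons, each of 5 numbers parted by spaces: the opening, from 0 (shut) to 1 (fully open), then the shift along the tool's x, y, z in units of 150 mm (1.0 is 150 mm), then the turn about the tool's z in units of 180 degrees (1.0 is 180 degrees). In form: claw x y z turn; .... A call has 1 to 12 rows; each row is the pose to reach, as a shift and turn from the pose commanded when the call began, along the tool's axes at that moment, turning the shorter way round; what a row does not reach only later rows make up. A row lasts 1/8 s, in which the tool goes at most 62.5 mm and 10.7 degrees, less where a joint would pass 70% of its speed; a pose out of reach is approached as far as the arm can. A call with a number of a shift or a turn outside -1 to 1 is refused whole. A call with a gripper value outside its range is refused whole. The fingers move at their own pace and stop on an object; the grip force is fixed at half the most. Time passes only in rows, so rows that repeat a pose let the fingers close. It gives the time, the measured TCP pose, the force, the opening and the grip force at its end, in the units of the state.
- telemetry.get_obs(): the state, without advancing time (a new reading comes with each control period).
- camera(name): name is "side" or "top" or "wrist"; returns the picture (480x640x3 uint8, red, green, blue); there is no depth.
- camera_params(name): a dict with "camera_matrix" (3x3 intrinsics, pixels), "eye" and "attitude" of the camera in the world. Camera axes: x right, y down, z forward; pixel columns grow to the right and rows downward; lengths in m; the calibration is good to about 2 mm. A picture is of the moment at which its call begins: read the wrist's pose just before it. camera_params takes no time and is no camera call; for the wrist camera it gives the pose at the moment of the call.
- ticket.job_done(): hands the job in; it is judged then, once.
Trained networks look in the newest picture that a camera, given by its name, has taken for a name from the list of things; names that differ only in an ending like _2 or _b are one class to them, and where a whole thing is asked for, a point or a joint stands for the part that bears it (a point fixed in the world has none). Each returns a list of dicts, best first, with "conf" (0 to 1); they miss things now and then, are a little off and sometimes report something else, mostly with a low value. They report only what shows in the picture. A call takes as long as a camera call. They do not tell look-alikes from the thing itself.
- boxes_of(thing, camera): "at" ([x, y, z] in m, in world coordinates, good to about 4 mm: the middle of the surface that is visible of it).
- cut_out(thing, camera): "pixels" (480x640 bool, what is visible of it).
- spot_point(thing, camera): "at" ([x, y, z] in m, in world coordinates, good to about 4 mm: a listed point, or the origin of a listed thing).
The state is a dict: "clock": time; "joint_pos": joint angles; "joint_vel": joint speeds; "tau": joint torques, N m; "eef_pos": TCP position; "tool_rot": TCP orientation; "ft_force": force on the tool from outside, world axes, zero at the start; "ft_torque": the same for the moment, N m; "grip_width": finger opening in m; "grasp_force": force on a finger pad.
Only numpy, scipy, OpenCV 4.12 (cv2) and the standard library are available. Lean on these libraries where they do the work, as an engineer would, in place of code of your own. Each camera call takes 0.05 s, during which the arm holds its last target. There are 200 camera calls.

## Task

Stand every jar from the crisper bin upright in the white door rack, turn the carousel wheel so the green apple faces the spout, and push the lock pin fully down through the yellow eyelet and the wheel lug under it. Only then lift the red handle to tip the carousel to its stop so the green apple rolls into the crisper, and lower it level again, leaving the pin in. Orange and red apple stay on the wheel; leave milk, dip tub and butter tub alone.

Things in the scene. Friction and masses are not known exactly. Their poses are not given: they have to be found in the camera images.
- carousel: Fixed stand of the fruit carousel: black base plate 300 x 340 mm. Origin on the counter under the wheel's axis; its -y points to the spout, +y to the handle, z up. It carries a tipping frame (hinge along its x at y = -140 mm, height 95 mm) with a clear ring wall, outer radius 140 mm, top 150 mm high, open at the spout; on the frame turns the wheel of fruit.
- tip (a joint): Tipping frame about its hinge, rad: 0 = level (resting on its foot, it falls back there by itself), 0.65 = the stop, spout down. Lifting the red handle tips it; that takes about 8 N at the handle.
- handle (a point): Middle of the red handle bar behind the tipping frame: round, 16 mm thick, 120 mm long along the stand's x, free below and between its end arms. Level, it is at stand y = +185 mm, height 130 mm; it moves on an arc of 327 mm radius about the hinge and can swivel between the fingers.
- wheel (a joint): Wheel on the frame, rad, counter-clockwise from above positive; turns freely past a full turn either way (0.05 N m friction). Four compartments at right angles: 0 = the empty one squarely faces the spout, each quarter turn brings another. Which fruit is where varies. The floors slope 7 degrees down to the hub, so fruit stays put while level.
- knob (a point): Centre of the top of the wheel's black square knob, on the wheel's axis: 36 x 36 mm, 50 mm tall, top 200 mm above the counter. At joint wheel = 0 its flat sides face along the stand's x and y. All else on the wheel is below 150 mm.
- eyelet (a point): Centre of the upper face of the yellow eyelet on the frame, 128 mm high when level: plate 10 mm thick, hole 17 mm. Beneath it, 98 to 106 mm high, pass four aluminium lugs of the wheel, each with a 17 mm hole; at joint wheel = 0 (and each quarter turn) a lug hole is exactly under it. All tip together.
- spout_lip (a point): Middle of the outer edge of the white spout, 150 mm wide, 104 mm high when level; its side walls rise to 149 mm.
- pin: Lock pin, steel with red grip, upright. Origin at its lower tip, z towards the grip. Shank 12 mm thick from 0 to 75 mm (tip tapers over 14 mm), stop collar 32 mm wide from 75 to 81 mm, round red grip 24 mm thick from 81 to 131 mm. At the start it hangs by its collar in the yellow park hole of the stand.
- park_hole (a point): Centre of the top of the park hole (18 mm wide, 95 mm above the counter) on the stand, at stand x = -130, y = +150 mm.
- crisper: Clear open crisper bin under the spout, fixed: 250 (x) x 200 (y) mm outside, floor 6 mm, walls 5 mm, 60 mm high (45 mm on the +y side, next to the spout). Origin in the middle of its underside.
- door_rack: White open door rack, fixed: 320 (x) x 120 (y) x 40 mm high, walls and floor 6 mm. Origin in the middle of its underside. Holds three jars in a row along x.
- jar1: Jar, white with yellow lid and label, 66 mm wide, 82 mm tall, about 0.25 kg with a heavy base; origin in the middle of its underside, z up. May be absent. At the start it stands in the crisper bin.
- jar2: Jar, amber glass with white lid and green label, 66 mm wide, 82 mm tall, about 0.25 kg with a heavy base; origin in the middle of its underside, z up. May be absent. At the start it stands in the crisper bin.
- jar3: Jar, white with blue lid and label, 66 mm wide, 82 mm tall, about 0.25 kg with a heavy base; origin in the middle of its underside, z up. May be absent. At the start it stands in the crisper bin.
- milk: Milk carton 75 x 75 x 195 mm, origin in the middle of its underside; a bystander.
- dip_tub: Round white tub with green lid, 94 mm wide, 59 mm tall, origin in the middle of its underside; a bystander.
- butter_tub: Yellow butter tub with wooden lid, 65 x 110 x 58 mm, origin in the middle of its underside; a bystander.
- green_apple: Green apple, a ball 60 mm across, origin at its centre; at the start it lies in a compartment of the wheel, against the hub.
- orange: Orange, a ball 60 mm across, origin at its centre; at the start it lies in a compartment of the wheel, against the hub.
- red_apple: Red apple, a ball 60 mm across, origin at its centre; at the start it lies in a compartment of the wheel, against the hub.
Not all that is in view belongs to the job. Of the things that look like the green_apple, the middle-sized one is meant.

How it is judged:
On the way, in this order (a step that is already met when the one before it is completed fails the run):
1. the carousel is level, every jar stands in the door rack, the green apple faces the spout and the pin is through eyelet and lug (x of jar1 in the frame of door_rack between -0.135 and 0.135 m and y of jar1 in the frame of door_rack between -0.04 and 0.04 m and z of each of jar1, jar2, jar3 in the frame of door_rack below 0.02 m and angle between each of jar1, jar2, jar3's own z axis and vertical below 0.2 rad and x of jar2 in the frame of door_rack between -0.135 and 0.135 m and y of jar2 in the frame of door_rack between -0.04 and 0.04 m and x of jar3 in the frame of door_rack between -0.135 and 0.135 m and y of jar3 in the frame of door_rack between -0.04 and 0.04 m and x of pin in the frame of eyelet between -0.012 and 0.012 m and y of pin in the frame of eyelet between -0.012 and 0.012 m and z of pin in the frame of eyelet between -0.085 and -0.045 m and value of joint tip below 0.05 rad and x of green_apple in the frame of carousel between -0.055 and 0.055 m and y of green_apple in the frame of carousel below -0.04 m), for 0.2 s.
2. the carousel is tipped up to its stop (beyond 0.55 rad) with the pin in (value of joint tip above 0.55 rad and x of pin in the frame of eyelet between -0.012 and 0.012 m and y of pin in the frame of eyelet between -0.012 and 0.012 m and z of pin in the frame of eyelet between -0.085 and -0.045 m), for 0.2 s.
At the end, for the whole second after the job is handed in: Jars upright (0.2 rad) in the door rack; green apple at rest in the crisper; orange and red apple on the wheel; pin through the eyelet (tip 45 mm or more below its upper face); carousel level (below 0.03 rad) (x of jar1 in the frame of door_rack between -0.135 and 0.135 m and y of jar1 in the frame of door_rack between -0.04 and 0.04 m and z of each of jar1, jar2, jar3 in the frame of door_rack below 0.02 m and angle between each of jar1, jar2, jar3's own z axis and vertical below 0.2 rad and x of jar2 in the frame of door_rack between -0.135 and 0.135 m and y of jar2 in the frame of door_rack between -0.04 and 0.04 m and x of jar3 in the frame of door_rack between -0.135 and 0.135 m and y of jar3 in the frame of door_rack between -0.04 and 0.04 m and x of pin in the frame of eyelet between -0.012 and 0.012 m and y of pin in the frame of eyelet between -0.012 and 0.012 m and z of pin in the frame of eyelet between -0.085 and -0.045 m and value of joint tip below 0.03 rad and x of green_apple in the frame of crisper between -0.12 and 0.12 m and y of green_apple in the frame of crisper between -0.095 and 0.095 m and z of green_apple in the frame of crisper below 0.085 m and linear speed of green_apple below 0.05 m/s and z of each of orange, red_apple in the frame of carousel above 0.09 m and horizontal distance between each of orange, red_apple and carousel below 0.15 m); the robot touches nothing.
It fails at once if the orange or the red apple leaves the wheel (height (world z) of any of orange, red_apple below 0.07 m).
It fails at once if the green apple leaves the wheel before the pin is in (height (world z) of green_apple below 0.07 m and not (x of pin in the frame of eyelet between -0.012 and 0.012 m and y of pin in the frame of eyelet between -0.012 and 0.012 m and z of pin in the frame of eyelet between -0.085 and -0.045 m)).
It fails at once if the carousel is tipped without the pin in (value of joint tip above 0.12 rad and not (x of pin in the frame of eyelet between -0.012 and 0.012 m and y of pin in the frame of eyelet between -0.012 and 0.012 m and z of pin in the frame of eyelet between -0.085 and -0.045 m)).
It fails at once if a bystander is moved by more than 30 mm (distance of any of milk, dip_tub, butter_tub from where it was at the start of the episode above 0.03 m).
Of jar1, jar2, jar3 only 2 to 3 are there at a start; the rules pass over those that are not, and their reading is None.
At some moment in a run one of jar1, jar2, jar3 may be knocked a few centimetres aside while the robot is not near it.
It also fails if it takes over 210 s, if anything falls off the work surface, if the arm or the gripper's body presses on something with over 40 N, if the wrist force passes 120 N, or if a joint passes its speed limit or range.

## Working session

There is one attempt and no reset: what is moved stays moved. The work goes in short steps, Python scripts to look and compute and a shell command to move; the robot and the scene stay as the last step left them, time stands still between calls to the robot, and variables do not carry over. Pictures are saved under pics/ and viewed, at most 14 in all, crops included, and the job is handed in when it is done.

```bash
ls; mkdir -p pics; cat > h.py <<'E'
import numpy as np,cv2
from workcell import telemetry,camera,camera_params,ticket,boxes_of,cut_out,spot_point,bot
from scipy.spatial.transform import Rotation as R
def snap(n,f=None):
    im=camera(n)
    if f: cv2.imwrite('pics/'+f,im[:,:,::-1])
    return im
def rel(p,yaw_y=None):
    """shift in tool units from current pose to world p"""
    o=telemetry.get_obs();r=R.from_quat(o['tool_rot'])
    return np.round(r.inv().apply(np.array(p)-o['eef_pos'])/.15,3)
E
python3 - <<'E'
from h import *
o=telemetry.get_obs();print(o);print(bot.tcp_to_tips)
snap('top','top0.png');snap('side','side0.png')
for c in ('top','side'):
    print(c,camera_params(c)['eye'])
    for t in ['carousel','handle','knob','eyelet','spout_lip','pin','park_hole','crisper','door_rack','jar1','jar2','jar3','milk','dip_tub','butter_tub','green_apple','orange','red_apple']:
        print(t,[(np.round(d['at'],3).tolist(),round(d['conf'],2)) for d in spot_point(t,c)][:4])
E
```

```text
pics
{'clock': 0.0, 'joint_pos': array([1.23703451e+00, 2.41424084e-01, 3.73555244e-03, 1.33515828e+00,
       1.10463513e-05, 1.57082389e+00]), 'joint_vel': array([-2.15209956e-04, -2.47840567e-03,  4.67945424e-04, -7.53312739e-04,
       -5.85669809e-05, -2.90711254e-04]), 'tau': array([-1.98342525e-03, -3.72312570e+01,  2.52410209e+01,  1.68631616e-02,
       -1.41901978e-04, -2.42201429e-05]), 'eef_pos': array([0.16361175, 0.47187552, 0.25241165]), 'tool_rot': array([ 1.66120910e-01,  9.86104859e-01, -1.01008174e-03, -1.75732432e-04]), 'ft_force': array([ 0.4273422 , -0.18269422, -0.50277822]), 'ft_torque': array([0.00912511, 0.00325726, 0.0131028 ]), 'grasp_force': 0.0, 'grip_width': 0.08524969682662431}
0.022
top [0.51035281 0.00387627 1.84918334]
carousel [([0.556, 0.162, 0.0], 0.83), ([0.449, 0.048, 0.128], 0.69), ([0.53, -0.148, 0.004], 0.38)]
handle [([0.556, 0.345, 0.133], 0.8), ([0.618, 0.157, 0.138], 0.61)]
knob [([0.557, 0.159, 0.199], 0.7)]
eyelet [([0.448, 0.049, 0.126], 0.98), ([0.497, 0.162, 0.129], 0.17)]
spout_lip [([0.561, -0.033, 0.104], 0.87)]
pin [([0.429, 0.3
[... 1517 characters left out ...]
006], 0.83), ([0.532, -0.148, 0.007], 0.8), ([0.461, -0.156, 0.006], 0.57), ([0.518, -0.39, 0.0], 0.42)]
jar2 [([0.612, -0.15, 0.006], 0.83), ([0.532, -0.148, 0.007], 0.8), ([0.461, -0.156, 0.006], 0.57), ([0.518, -0.39, 0.0], 0.42)]
jar3 [([0.612, -0.15, 0.006], 0.83), ([0.532, -0.148, 0.007], 0.8), ([0.461, -0.156, 0.006], 0.57), ([0.518, -0.39, 0.0], 0.42)]
milk [([0.596, 0.492, 0.0], 0.88), ([0.427, 0.309, 0.094], 0.28)]
dip_tub [([0.571, -0.527, 0.002], 0.92)]
butter_tub []
green_apple [([0.787, 0.278, 0.038], 0.96), ([0.767, 0.182, 0.024], 0.73), ([0.622, 0.158, 0.13], 0.56)]
orange [([0.558, 0.219, 0.134], 0.73), ([0.559, -0.026, 0.104], 0.24)]
red_apple [([0.498, 0.16, 0.128], 0.76)]
```

View pics/top0.png

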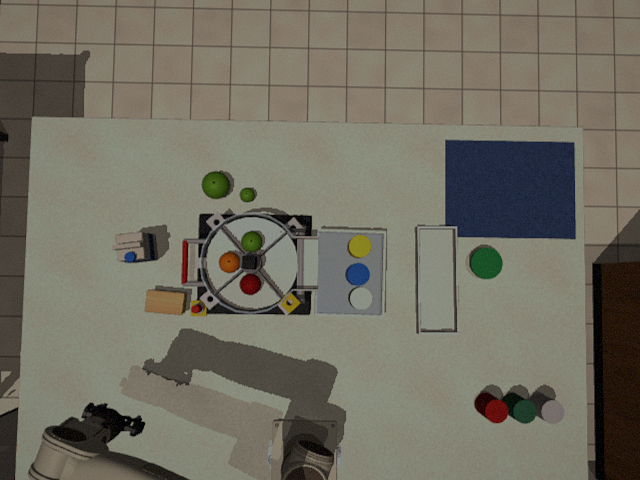

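View pics/side0.png

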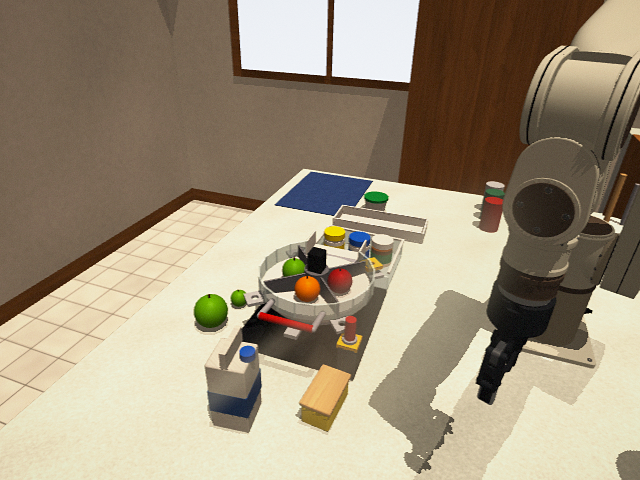

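Top view: wheel hub is at about (250,262), with the green apple at (252,241), the orange at (229,262), the red apple at (250,284) and the empty compartment facing the spout. The jars are at (360,246), (358,274) and (360,298), and the rack is at (437,279). The pin is parked at (197,308). Side view agrees: the two green balls beside the stand (210,310) and (238,297) are the big and small decoys. The stand's axes lie close to the world axes.

Next I align the gripper with world y and go to the far jar.

```bash
python3 -m creep '1 0 0 -0.25 -0.106;1 0 0 -0.25 -0.106;1 0 0 -0.25 -0.106;1 0 0 -0.25 -0.106'
for i in 1; do python3 -m creep '1 -0.6 -0.83 0 0;1 -0.6 -0.83 0 0;1 -0.6 -0.83 0 0;1 -0.6 -0.83 0 0'
python3 -m creep '1 -0.6 -0.83 0 0;1 -0.6 -0.83 0 0;1 -0.6 -0.83 0 0;1 -0.6 -0.83 0 0'
python3 -m creep '1 -0.6 -0.83 0 0;1 -0.6 -0.83 0 0;1 -0.6 -0.83 0 0;1 -0.6 -0.83 0 0'
python3 -m creep '1 -0.5 -0.83 0 0;1 -0.5 -0.83 0 0;1 -0.5 -0.83 0 0;1 -0.5 -0.83 0 0'; done
python3 - <<'E'
from h import *
o=telemetry.get_obs();print(o['clock'],o['eef_pos'],R.from_quat(o['tool_rot']).as_matrix().round(3))
for c in ('top','side','wrist'):
    snap(c,c+'1.png')
    for t in ['crisper','door_rack','jar1','eyelet','knob']:
        print(c,t,[(np.round(d['at'],3).tolist(),round(d['conf'],2)) for d in spot_point(t,c)][:4])
E
```

```text
clock: 2.4
eef_pos: [0.1637, 0.4721, 0.2903]
tool_rot: [0.001, 1.0, -0.0, -0.0]
ft_force: [0.4, -0.1, 0.0]
grip_width: 0.0856
grasp_force: 0.0
clock: 2.9
eef_pos: [0.2544, 0.3463, 0.2906]
tool_rot: [0.003, 1.0, -0.0, -0.0]
ft_force: [-1.3, -0.0, -0.1]
grip_width: 0.0853
grasp_force: 0.0
clock: 3.4
eef_pos: [0.3442, 0.2229, 0.2905]
tool_rot: [0.002, 1.0, 0.0, -0.0]
ft_force: [-0.0, -0.5, -0.0]
grip_width: 0.0852
grasp_force: 0.0
clock: 3.9
eef_pos: [0.4341, 0.099, 0.2903]
tool_rot: [0.001, 1.0, 0.0, -0.0]
ft_force: [-0.5, 0.5, -0.3]
grip_width: 0.0851
grasp_force: 0.0
clock: 4.4
eef_pos: [0.5085, -0.0249, 0.2902]
tool_rot: [0.0, 1.0, 0.001, -0.001]
ft_force: [-0.2, 1.1, -0.7]
grip_width: 0.0853
grasp_force: 0.0
4.4 [ 0.50850859 -0.02488895  0.29022849] [[-1.     0.001 -0.001]
 [ 0.001  1.     0.001]
 [ 0.001  0.001 -1.   ]]
top crisper [([0.538, -0.126, 0.002], 0.75)]
top door_rack [([0.519, -0.392, 0.001], 0.55)]
top jar1 [([0.461, -0.152, 0.001], 0.92), ([0.613, -0.152, 0.009], 0.9), ([0.526, -0.148, 0.005], 0.77), ([0.538, -0.127, 0.004], 0.21)]
top eyelet [([0.449, 0.05, 0.13], 0.9), ([0.443, 0.418, 0.001], 0.47)]
top knob [([0.561, 0.16, 0.2], 0.83)]
side crisper [([0.56, -0.025, 0.105], 0.68), ([0.449, 0.05, 0.124], 0.43)]
side door_rack [([0.516, -0.391, -0.002], 0.72)]
side jar1 [([0.463, -0.156, 0.005], 0.93), ([0.612, -0.153, 0.005], 0.81), ([0.529, -0.149, 0.006], 0.78)]
side eyelet [([0.449, 0.051, 0.125], 0.88), ([0.568, -0.529, 0.001], 0.18)]
side knob [([0.558, 0.16, 0.203], 0.62), ([0.451, 0.051, 0.128], 0.32)]
wrist crisper [([0.538, -0.128, 0.001], 0.96), ([0.496, 0.164, 0.131], 0.37), ([0.614, -0.15, 0.012], 0.16)]
wrist door_rack []
wrist jar1 [([0.468, -0.156, 0.005], 0.93), ([0.613, -0.151, 0.011], 0.58), ([0.532, -0.148, 0.006], 0.56)]
wrist eyelet [([0.45, 0.046, 0.125], 0.69)]
wrist knob [([0.56, 0.162, 0.2], 0.81)]
```

```bash
python3 -m creep '1 0.31 -0.86 0 0;1 0.31 -0.86 0 0;1 0.31 -0.86 0.4 0;1 0.31 -0.86 0.7 0;1 0.31 -0.86 0.7 0' |tail -5
python3 -m creep '1 0 0 0.3 0;1 0 0 0.6 0;1 0 0 0.72 0;1 0 0 0.72 0;0 0 0 0.72 0;0 0 0 0.72 0;0 0 0 0.72 0;0 0 0 0.72 0;0 0 0 0.72 0;0 0 0 0.72 0'
```

```text
eef_pos: [0.4588, -0.1543, 0.1826]
tool_rot: [0.001, 1.0, 0.001, -0.004]
ft_force: [-0.2, 1.1, 1.3]
grip_width: 0.0856
grasp_force: 0.0
clock: 7.18
eef_pos: [0.4639, -0.1557, 0.0805]
tool_rot: [0.0, 1.0, -0.001, 0.003]
ft_force: [-0.5, -0.2, 4.4]
grip_width: 0.0641
grasp_force: 65.4
```

```bash
python3 -m creep '0 0 0 -0.35 0;0 0 0 -0.6 0;0 0 -0.2 -0.6 0;0 0.1 -0.5 -0.6 0;0 0.22 -0.8 -0.6 0;0 0.22 -0.8 -0.6 0' |tail -5
python3 -m creep '0 0 -0.3 0 0;0 0 -0.6 0 0;0 0 -0.77 0 0;0 0 -0.77 0 0;0 0 -0.77 0 0;0 0 -0.77 0.3 0;0 0 -0.77 0.5 0;0 0 -0.77 0.58 0;0 0 -0.77 0.59 0;0 0 -0.77 0.59 0'
python3 - <<'E'
from h import *
snap('side','s2.png');snap('wrist')
print([(d['at'],d['conf']) for d in spot_point('jar1','side')][:3]);print([(d['at'],d['conf']) for d in spot_point('jar1','wrist')][:3])
E
```

```text
eef_pos: [0.4277, -0.2776, 0.1687]
tool_rot: [0.003, 1.0, -0.001, 0.0]
ft_force: [0.7, -0.1, -3.9]
grip_width: 0.0641
grasp_force: 69.2
clock: 9.18
eef_pos: [0.4292, -0.3896, 0.0806]
tool_rot: [-0.0, 1.0, -0.0, 0.001]
ft_force: [-0.9, 2.2, 2.4]
grip_width: 0.064
grasp_force: 69.4
[([0.6097, -0.1488, 0.0066], 0.82), ([0.5327, -0.1468, 0.0029], 0.7), ([0.426, -0.3889, 0.0041], 0.59)]
[([0.429, -0.3924, 0.0073], 0.74)]
```

View pics/s2.png

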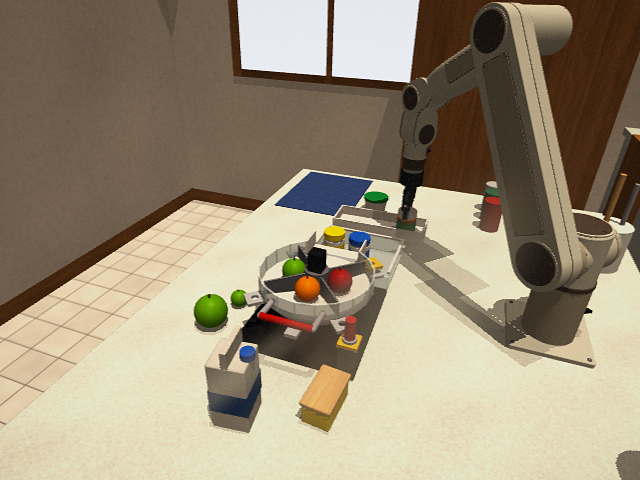

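The side view shows the amber jar in the rack at (407,220), still in the fingers. I release it and fetch the middle jar.

```bash
python3 -m creep '1 0 0 0 0;1 0 0 0 0;1 0 0 0 0;1 0 0 -0.4 0;1 0 0 -0.7 0;1 -0.2 0.3 -0.7 0;1 -0.4 0.6 -0.7 0;1 -0.665 0.85 -0.7 0;1 -0.665 0.85 -0.7 0' |tail -5
python3 -m creep '1 0 0.4 0 0;1 0 0.76 0 0;1 0 0.76 0 0;1 0 0.76 0.3 0;1 0 0.76 0.6 0;1 0 0.76 0.7 0;1 0 0.76 0.7 0;0 0 0.76 0.7 0;0 0 0.76 0.7 0;0 0 0.76 0.7 0;0 0 0.76 0.7 0;0 0 0.76 0.7 0'
```

```text
eef_pos: [0.5311, -0.2601, 0.1842]
tool_rot: [-0.002, 1.0, -0.0, 0.001]
ft_force: [-0.5, 0.7, 0.5]
grip_width: 0.0856
grasp_force: 0.0
clock: 12.0
eef_pos: [0.5305, -0.1493, 0.0818]
tool_rot: [0.0, 1.0, -0.001, 0.002]
ft_force: [0.5, 1.6, 7.3]
grip_width: 0.0646
grasp_force: 67.3
```

```bash
python3 -m creep '0 0 0 -0.35 0;0 0 0 -0.6 0;0 0 -0.2 -0.6 0;0 0.1 -0.5 -0.6 0;0 0.135 -0.8 -0.6 0;0 0.135 -0.8 -0.6 0' |tail -5
python3 -m creep '0 0 -0.3 0 0;0 0 -0.6 0 0;0 0 -0.81 0 0;0 0 -0.81 0 0;0 0 -0.81 0 0;0 0 -0.81 0.3 0;0 0 -0.81 0.5 0;0 0 -0.81 0.58 0;0 0 -0.81 0.59 0;0 0 -0.81 0.59 0'
python3 -m creep '1 0 0 0 0;1 0 0 0 0;1 0 0 0 0;1 0 0 -0.4 0;1 0 0 -0.7 0;1 -0.2 0.3 -0.7 0;1 -0.4 0.6 -0.7 0;1 -0.685 0.8 -0.7 0;1 -0.685 0.8 -0.7 0' 
python3 - <<'E'
from h import *
for c in ('side','top','wrist'):
    snap(c)
    print(c,[(d['at'],d['conf']) for d in spot_point('jar1',c)][:4])
o=telemetry.get_obs();print(o['eef_pos'],rel([.612,-.152,.0765]))
E
```

```text
eef_pos: [0.5073, -0.272, 0.1691]
tool_rot: [0.003, 1.0, -0.001, -0.0]
ft_force: [0.7, 0.6, -3.6]
grip_width: 0.0645
grasp_force: 69.0
clock: 14.0
eef_pos: [0.5089, -0.3899, 0.0819]
tool_rot: [-0.0, 1.0, -0.0, 0.001]
ft_force: [-1.4, 2.4, -0.7]
grip_width: 0.0643
grasp_force: 69.2
clock: 15.12
eef_pos: [0.6137, -0.2675, 0.1855]
tool_rot: [-0.002, 1.0, 0.0, 0.001]
ft_force: [-0.6, -1.1, -0.2]
grip_width: 0.0854
grasp_force: 0.0
side [([0.6116, -0.1503, 0.0073], 0.78), ([0.4279, -0.3889, 0.0053], 0.62), ([0.5311, -0.3683, 0.0072], 0.59)]
top [([0.6154, -0.1536, 0.0078], 0.85), ([0.4249, -0.3846, 0.0024], 0.85)]
wrist [([0.6137, -0.1511, 0.01], 0.73), ([0.5304, -0.366, 0.0065], 0.66)]
[ 0.61000173 -0.27171814  0.18596106] [-0.011  0.798  0.73 ]
```

```bash
python3 -m creep '1 0.5 -0.6 -0.2 0;1 0.53 -0.64 -0.2 0;1 0.53 -0.64 -0.2 0;1 0.53 -0.64 -0.2 0'
python3 - <<'E'
from h import *
for c in ('side','wrist'):
    snap(c,c+'3.png')
    print(c,[(d['at'],d['conf']) for d in spot_point('jar1',c)][:4])
print(rel([.531,-.367,.0765]))
E
```

```text
clock: 15.92
eef_pos: [0.5305, -0.3674, 0.2162]
tool_rot: [0.002, 1.0, 0.0, 0.0]
ft_force: [-0.3, 0.1, -0.6]
grip_width: 0.0854
grasp_force: 0.0
side [([0.4263, -0.3927, 0.0059], 0.63), ([0.5305, -0.368, 0.0056], 0.6), ([0.6121, -0.1529, 0.003], 0.59)]
wrist [([0.4273, -0.391, 0.0059], 0.96), ([0.6129, -0.1497, 0.0081], 0.69), ([0.5299, -0.3676, 0.0068], 0.67)]
[ 0.006 -0.012  0.925]
```

View pics/wrist3.png

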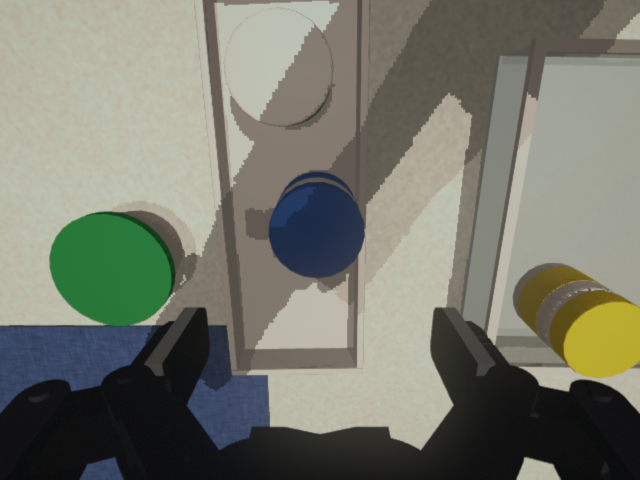

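The blue-lid jar at (317,225) is upright but was knocked against the rack's side wall. I'll regrip it and move it back to the middle.

```bash
python3 -m creep '1 0 0 0.4 0;1 0 0 0.7 0;1 0 0 0.915 0;1 0 0 0.915 0;0 0 0 0.915 0;0 0 0 0.915 0;0 0 0 0.915 0;0 0 0 0.915 0;0 0 0 0.915 0'
python3 -m creep '0 0 0 -0.1 0;0 0 0 -0.1 0;0 0.15 -0.16 -0.1 0;0 0.15 -0.16 -0.1 0;0 0.15 -0.16 -0.04 0;0 0.15 -0.16 0.01 0;0 0.15 -0.16 0.01 0;1 0.15 -0.16 0.01 0;1 0.15 -0.16 0.01 0;1 0.15 -0.16 0.01 0'
python3 -m creep '1 0 0 -0.4 0;1 0 0 -0.7 0;1 -0.2 0.3 -0.7 0;1 -0.4 0.6 -0.7 0;1 -0.685 0.8 -0.7 0;1 -0.685 0.8 -0.7 0;1 -0.685 0.8 -0.7 0' |tail -5
python3 - <<'E'
from h import *
for c in ('side','wrist'):
    snap(c)
    print(c,[(d['at'],d['conf']) for d in spot_point('jar1',c)][:4])
print(rel([.612,-.152,.0765]))
E
```

```text
clock: 17.25
eef_pos: [0.5331, -0.3677, 0.0811]
tool_rot: [0.001, 1.0, -0.002, 0.002]
ft_force: [1.7, -2.6, 6.5]
grip_width: 0.0642
grasp_force: 67.3
clock: 18.5
eef_pos: [0.509, -0.3899, 0.0763]
tool_rot: [0.0, 1.0, 0.0, -0.0]
ft_force: [1.1, 0.4, -0.1]
grip_width: 0.0852
grasp_force: 0.0
eef_pos: [0.6114, -0.2703, 0.1812]
tool_rot: [0.0, 1.0, 0.0, -0.001]
ft_force: [0.6, -0.2, -0.4]
grip_width: 0.0852
grasp_force: 0.0
side [([0.4271, -0.3905, 0.0061], 0.85), ([0.613, -0.151, 0.007], 0.59), ([0.5072, -0.3893, 0.0045], 0.59)]
wrist [([0.6143, -0.1499, 0.0102], 0.72), ([0.5032, -0.3885, 0.0049], 0.6)]
[-0.006  0.798  0.704]
```

```bash
python3 -m creep '1 -0.01 0.4 0 0;1 -0.01 0.8 0 0;1 -0.01 0.8 0 0;1 -0.01 0.8 0.3 0;1 -0.01 0.8 0.6 0;1 -0.01 0.8 0.7 0;1 -0.01 0.8 0.7 0;0 -0.01 0.8 0.7 0;0 -0.01 0.8 0.7 0;0 -0.01 0.8 0.7 0;0 -0.01 0.8 0.7 0;0 -0.01 0.8 0.7 0'
python3 -m creep '0 0 0 -0.35 0;0 0 0 -0.6 0;0 0 -0.2 -0.6 0;0 0.1 -0.5 -0.6 0;0 0.14 -0.8 -0.6 0;0 0.14 -0.8 -0.6 0' |tail -5
python3 -m creep '0 0 -0.3 0 0;0 0 -0.6 0 0;0 0 -0.8 0 0;0 0 -0.8 0 0;0 0 -0.8 0 0;0 0 -0.8 0.3 0;0 0 -0.8 0.5 0;0 0 -0.8 0.58 0;0 0 -0.8 0.59 0;0 0 -0.8 0.59 0'
python3 -m creep '1 0 0 0 0;1 0 0 0 0;1 0 0 0 0;1 0 0 -0.4 0;1 0 0 -0.8 0;1 0 0 -1 0;1 0 0.3 -1 0;1 0 0.6 -1 0;1 0 1 -1 0;1 0 1 -1 0' 
python3 - <<'E'
from h import *
for c in ('side','top','wrist'):
    snap(c,c+'4.png')
    print(c,[(d['at'],d['conf']) for d in spot_point('jar1',c)][:4])
    for t in ['eyelet','knob','handle']:print(t,[(d['at'],d['conf']) for d in spot_point(t,c)][:1])
E
```

```text
clock: 21.08
eef_pos: [0.6153, -0.1513, 0.0799]
tool_rot: [0.001, 1.0, -0.001, 0.003]
ft_force: [0.2, -1.7, 6.4]
grip_width: 0.0641
grasp_force: 67.4
eef_pos: [0.5909, -0.2737, 0.1664]
tool_rot: [0.003, 1.0, -0.0, -0.001]
ft_force: [0.1, 0.7, -3.4]
grip_width: 0.064
grasp_force: 68.4
clock: 23.08
eef_pos: [0.593, -0.3895, 0.08]
tool_rot: [-0.0, 1.0, 0.0, 0.001]
ft_force: [-1.1, 2.7, 1.4]
grip_width: 0.0644
grasp_force: 68.7
clock: 24.32
eef_pos: [0.5924, -0.2363, 0.2292]
tool_rot: [-0.002, 1.0, 0.0, -0.0]
ft_force: [-0.2, -0.3, 0.0]
grip_width: 0.0855
grasp_force: 0.0
side [([0.4265, -0.3894, 0.0043], 0.89), ([0.5081, -0.393, 0.0037], 0.8), ([0.5887, -0.3908, 0.0071], 0.64)]
eyelet [([0.449, 0.0505, 0.1255], 0.86)]
knob [([0.559, 0.1577, 0.2007], 0.77)]
handle [([0.5581, 0.3457, 0.1324], 0.71)]
top [([0.426, -0.3869, 0.0033], 0.81), ([0.5893, -0.3901, 0.0061], 0.57), ([0.5037, -0.3926, 0.0032], 0.55), ([0.4994, 0.1634, 0.129], 0.18)]
eyelet [([0.4491, 0.0517, 0.1277], 0.61)]
knob [([0.5569, 0.1572, 0.1988], 0.56)]
handle [([0.5595, 0.3433, 0.1329], 0.65)]
wrist [([0.5901, -0.3882, 0.0101], 0.64), ([0.5062, -0.3878, 0.0077], 0.58)]
eyelet []
knob [([0.5066, -0.3874, 0.0081], 0.25)]
handle []
```

```bash
python3 -m creep '1 0 0.2 -0.6 0;1 0.1 0.6 -0.6 0;1 0.2 0.9 -0.6 0;1 0.22 1 -0.6 0'|tail -5
python3 -m creep '1 0 0.4 0 0;1 0 0.8 0 0;1 0 1 0 0;1 0 1 0 0;1 0 1 0 0'|tail -5
python3 -m creep '1 0 0.3 0 0;1 0 0.6 0 0;1 0 0.64 0 0;1 0 0.64 0 0;1 0 0.64 0 0'|tail -5
python3 - <<'E'
from h import *
for c in ('wrist',):
    snap(c,c+'5.png')
    for t in ['eyelet','knob','handle','park_hole','spout_lip','green_apple']:print(t,[(d['at'],d['conf']) for d in spot_point(t,c)][:1])
print(rel([.558,.159,.184]))
E
```

```text
eef_pos: [0.5588, -0.0875, 0.3203]
tool_rot: [-0.002, 1.0, 0.0, 0.001]
ft_force: [0.5, -0.3, -0.8]
grip_width: 0.0854
grasp_force: 0.0
eef_pos: [0.5597, 0.0588, 0.3182]
tool_rot: [0.001, 1.0, -0.0, -0.0]
ft_force: [-0.3, -0.4, 0.4]
grip_width: 0.0852
grasp_force: 0.0
eef_pos: [0.5598, 0.1539, 0.3186]
tool_rot: [0.002, 1.0, -0.0, -0.0]
ft_force: [0.4, 0.2, 0.2]
grip_width: 0.0854
grasp_force: 0.0
eyelet [([0.4491, 0.0458, 0.1262], 0.8)]
knob [([0.5607, 0.1625, 0.1969], 0.56)]
handle [([0.5601, 0.3458, 0.1321], 0.76)]
park_hole []
spout_lip [([0.5609, -0.0299, 0.1036], 0.96)]
green_apple [([0.7917, 0.2725, 0.0438], 0.91)]
[0.011 0.026 0.898]
```

View pics/wrist5.png

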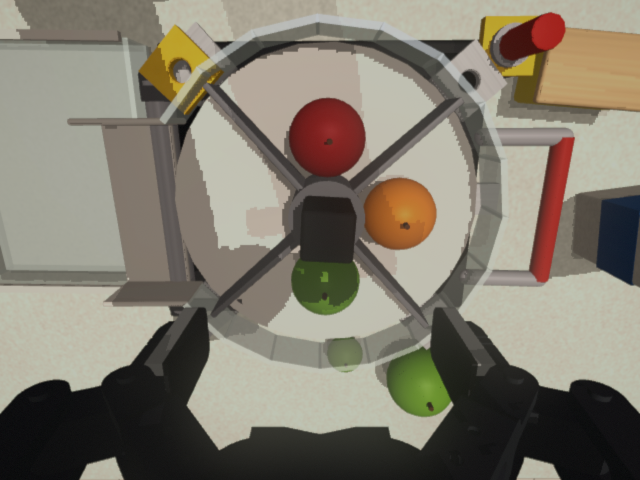

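```bash
cat >> h.py <<'E'
def P(c):
    p=camera_params(c);K=np.array(p['camera_matrix']);A=np.array(p['attitude']);A=R.from_quat(A).as_matrix() if A.size==4 else A
    return K,A,np.array(p['eye'])
def proj(c,X):
    K,A,e=P(c);v=K@(A.T@(np.array(X,float).T-e[:,None]));return (v[:2]/v[2]).T.round(1)
def back(c,uv,z):
    K,A,e=P(c);d=A@np.linalg.solve(K,[*uv,1]);return e+d*(z-e[2])/d[2]
E
python3 - <<'E'
from h import *
print(camera_params('wrist')['attitude'])
c=np.array([.558,.159])
print(proj('wrist',[[*c,.2],[.449,.05,.128],[.557,.345,.13]]))
q=back('wrist',(475,75),.106);print('lug',q,np.degrees(np.arctan2(*(q[:2]-c)[::-1])))
q=back('wrist',(181,70),.128);print('eye',q,np.degrees(np.arctan2(*(q[:2]-c)[::-1])))
for uv in [(207,85),(463,98),(216,314),(427,325)]:
    q=back('wrist',uv,.149);print(q,np.degrees(np.arctan2(*(q[:2]-c)[::-1])))
im=cv2.imread('pics/wrist5.png');a=cv2.resize(im[10:130,120:270],(750,600),interpolation=cv2.INTER_CUBIC);cv2.imwrite('pics/crop5.png',a)
E
```

```text
[0.69923577 0.69851544 0.10758935 0.10756416]
[[324.7 239. ]
 [179.   72. ]
 [547.3 212.1]]
lug [0.44915953 0.2811453  0.106     ] 131.70339361436547
eye [0.44762325 0.0516877  0.128     ] -135.8065100785708
[0.45972182 0.07601454 0.149     ] -139.8224674197399
[0.4685543  0.25825795 0.149     ] 132.02340304393795
[0.64102806 0.06745499 0.149     ] -47.793092282909384
[0.65179206 0.2477999  0.149     ] 43.43389304645198
```

View pics/crop5.png

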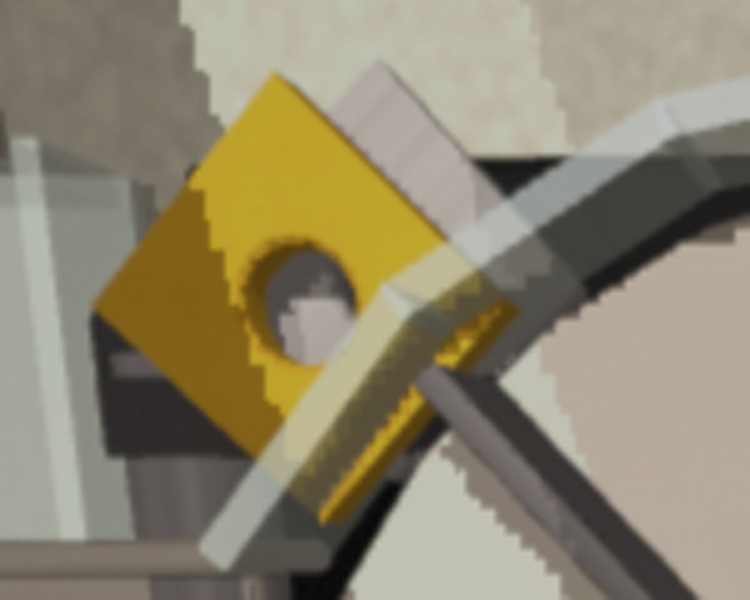

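The wheel stands at about -3°: the lug peeks out to the right of the eyelet in the crop, and its hole is at (475,75) in the full picture. Gripping the knob square will true it up, then I turn it 90° clockwise.

```bash
python3 -m creep '1 0.01 0.03 0.4 0;1 0.01 0.03 0.7 0;1 0.01 0.03 0.88 0;1 0.01 0.03 0.88 0;0 0.01 0.03 0.88 0;0 0.01 0.03 0.88 0;0 0.01 0.03 0.88 0;0 0.01 0.03 0.88 0;0 0.01 0.03 0.88 0;0 0.01 0.03 0.88 0;0 0.01 0.03 0.88 0'
python3 -m creep '0 0 0 0 0.05;0 0 0 0 0.1;0 0 0 0 0.15;0 0 0 0 0.2;0 0 0 0 0.25;0 0 0 0 0.3;0 0 0 0 0.35;0 0 0 0 0.4;0 0 0 0 0.45;0 0 0 0 0.5;0 0 0 0 0.5;0 0 0 0 0.5'
python3 - <<'E'
from h import *
o=telemetry.get_obs();print(R.from_quat(o['tool_rot']).as_matrix().round(4),o['joint_pos'],o['ft_torque'])
snap('top');print([(d['at'],d['conf']) for d in spot_point('green_apple','top')])
E
```

```text
clock: 28.55
eef_pos: [0.5591, 0.1589, 0.1887]
tool_rot: [0.001, 1.0, -0.001, 0.002]
ft_force: [-0.3, -4.5, 5.5]
grip_width: 0.0357
grasp_force: 62.4
clock: 30.05
eef_pos: [0.5579, 0.1578, 0.1887]
tool_rot: [0.708, 0.706, -0.001, 0.002]
ft_force: [-2.6, -7.3, 8.7]
grip_width: 0.0356
grasp_force: 62.9
[[ 0.0026  1.      0.0011]
 [ 1.     -0.0026 -0.0038]
 [-0.0038  0.0011 -1.    ]] [ 0.27763669  0.43143035  0.10682987  1.24621947 -0.00391615  1.85105628] [-1.47662023  1.15285751  0.00237131]
[([0.5544, 0.0979, 0.1335], 0.87), ([0.7655, 0.1846, 0.0229], 0.52)]
```

```bash
python3 -m creep '1 0 0 0 0;1 0 0 0 0;1 0 0 0 0;1 0 0 -0.4 0;1 0 0 -0.7 0;1 0 0 -0.87 0;1 0 0 -0.87 0'
python3 -m creep '1 0 0 0 -0.05;1 0 0 0 -0.1;1 0 0 0 -0.15;1 0 0 0 -0.2;1 0 0 0 -0.25;1 0 0 0 -0.3;1 0 0 0 -0.35;1 0 0 0 -0.4;1 0 0 0 -0.45;1 0 0 0 -0.5;1 0 0 0 -0.5' 
python3 - <<'E'
from h import *
im=snap('wrist','w6.png')[:,:,::-1];u,v=proj('wrist',[[.449,.05,.128]])[0].astype(int);print(u,v)
cv2.imwrite('pics/crop6.png',cv2.resize(im[v-60:v+60,u-75:u+75],(750,600),interpolation=cv2.INTER_CUBIC))
snap('top','top6.png');snap('side','side6.png')
for c in ('wrist','top','side'):
  for t in ['eyelet','pin','park_hole']:print(c,t,[(d['at'],d['conf']) for d in spot_point(t,c)][:1])
E
```

```text
clock: 31.02
eef_pos: [0.5592, 0.1607, 0.3195]
tool_rot: [0.707, 0.707, 0.002, 0.001]
ft_force: [0.1, -0.5, -0.4]
grip_width: 0.0854
grasp_force: 0.0
clock: 32.4
eef_pos: [0.5575, 0.1601, 0.3151]
tool_rot: [0.001, 1.0, -0.0, -0.002]
ft_force: [1.7, 0.1, -0.7]
grip_width: 0.0853
grasp_force: 0.0
171 75
wrist eyelet [([0.4488, 0.0477, 0.1281], 0.75)]
wrist pin []
wrist park_hole [([0.5576, -0.0291, 0.1018], 0.26)]
top eyelet []
top pin [([0.4293, 0.3063, 0.0201], 0.64)]
top park_hole [([0.4258, 0.3113, 0.0954], 0.85)]
side eyelet [([0.4511, 0.0501, 0.1257], 0.8)]
side pin [([0.4276, -0.3906, 0.0037], 0.74)]
side park_hole [([0.4302, 0.3078, 0.0961], 0.81)]
```

View pics/crop6.png

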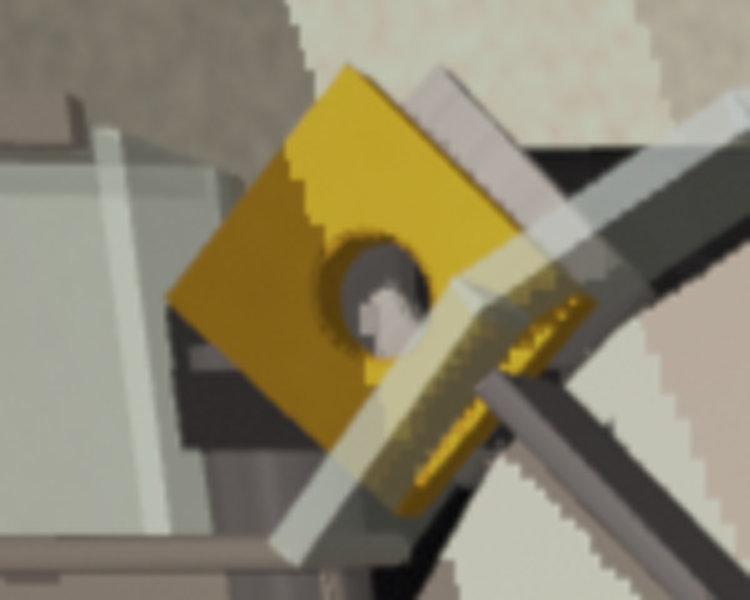

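```bash
python3 - <<'E'
from h import *
im=cv2.imread('pics/w6.png')
L=[[.558-.1095,.159+.1095,.106]]
q=proj('wrist',L);print(q,P('wrist')[2])
u,v=q[0].astype(int)
a=cv2.resize(im[max(v-40,0):v+40,u-50:u+50],(800,640),interpolation=cv2.INTER_CUBIC)[:600];cv2.drawMarker(a,(int((q[0,0]-u+50)*8),int((q[0,1]-max(v-40,0))*8)),(255,0,255),0,30,1);print(u-50,max(v-40,0))
cv2.imwrite('pics/crop7.png',a)
# apples and spokes: centroid of fruit
snap('wrist')
for t in ['green_apple','orange','red_apple']:
    for d in spot_point(t,'wrist')[:2]:
        p=d['at']-np.array([.558,.159,0]);print(t,d['at'],np.degrees(np.arctan2(p[1],p[0])))
E
```

```text
[[453.8  76. ]] [0.48030789 0.16053183 0.43867156]
403 36
green_apple [0.5593, 0.1002, 0.1301] -88.7334629100156
green_apple [0.7649, 0.1877, 0.0223] 7.897351652676051
orange [0.6199, 0.1559, 0.1328] -2.8670217581711324
red_apple [0.5594, 0.2227, 0.1334] 88.74095479282478
red_apple [0.5968, 0.4899, -0.0028] 83.31226610631767
```

View pics/crop7.png

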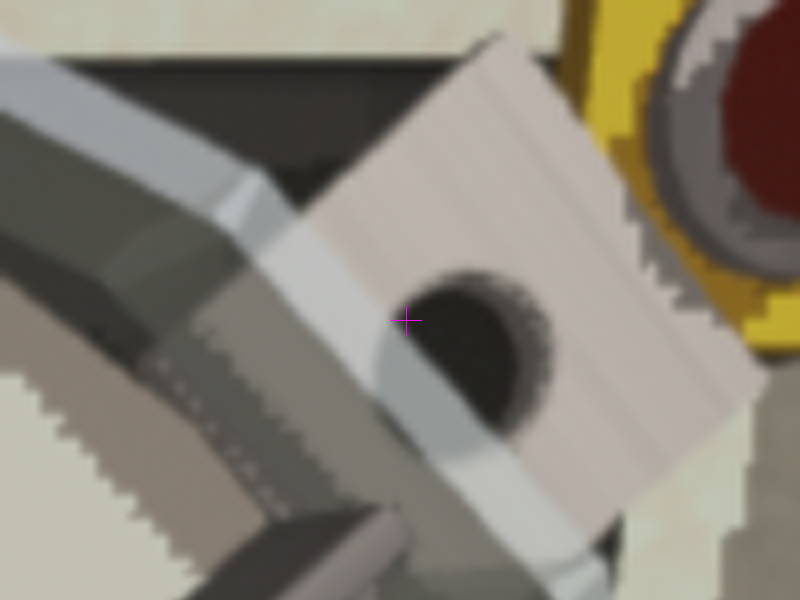

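```bash
python3 - <<'E'
from h import *
c=np.array([.558,.159]);B=lambda x,y,z:back('wrist',(403+x/8,36+y/8),z)[:2]
E=lambda x,y,z:back('wrist',(96+x/5,15+y/5),z)[:2]
an=lambda v:np.degrees(np.arctan2(v[1],v[0])).round(2)
h=B(462,365,.106);print('lug hole',h,an(h-c),np.hypot(*(h-c)))
print('radial edge',an(B(515,40,.106)-B(300,220,.106)),an(B(768,375,.106)-B(620,515,.106)),'tang',an(B(768,375,.106)-B(515,40,.106))+90)
h=E(375,292,.128);print('eye',h,an(h-c),np.hypot(*(h-c)))
a,b,d,e=[E(*p,.128) for p in [(348,66),(168,298),(595,300),(400,515)]]
print('eye edges',an(b-a),an(d-a),an(e-b), (a+b+d+e)/4)
f=E(440,68,.106);g=E(655,290,.106);print('lug under eyelet: side edge',an(g-f),f,a)
print(an(f-c), an(a-c))
f2=B(768,375,.106);f3=B(515,40,.106);print('other lug corners',an(f2-c),an(f3-c),(f2+f3)/2,an((f2+f3)/2-c),np.hypot(*(f2-f3)))
E
```

```text
lug hole [0.45262702 0.27453279] 132.37 0.15636908487980075
radial edge 129.59 135.08 tang 133.61
eye [0.44864492 0.04932932] -134.92 0.15487475736874143
eye edges -44.7 46.64 45.2 [0.44953136 0.04970397]
lug under eyelet: side edge 44.3 [0.4142833  0.05531424] [0.41838509 0.04895726]
-144.19 -141.76
other lug corners 125.47 138.96 [0.43831883 0.29099648] 132.2 0.042149788692064045
```

```bash
python3 - <<'E'
from h import *
im=cv2.imread('pics/w6.png')
u,v=proj('wrist',[[.558,.159,.2]])[0].astype(int);print(u,v)
y0=v-60;x0=u-75
cv2.imwrite('pics/crop8.png',cv2.resize(im[y0:y0+110,x0:x0+145],(725,550),interpolation=cv2.INTER_CUBIC)*1);print(x0,y0)
E
```

```text
317 241
242 181
```

View pics/crop8.png

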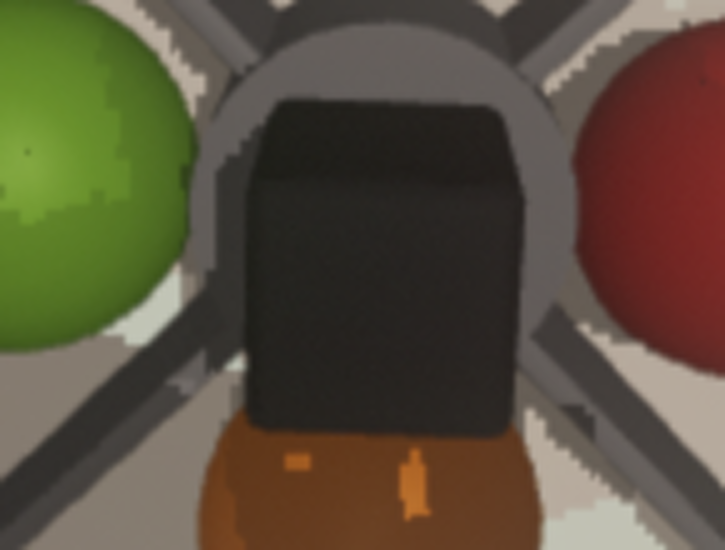

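The knob's top edges slope about 2° (for example (265,178) to (520,188)), so the wheel is still about 2.5° clockwise of square. I regrip matched to that angle and turn it back.

```bash
python3 -m creep '1 0 0 0.4 0.014;1 0 0 0.7 0.014;1 0 0 0.87 0.014;1 0 0 0.87 0.014;1 0 0 0.87 0.014;0 0 0 0.87 0.014;0 0 0 0.87 0.014;0 0 0 0.87 0.014;0 0 0 0.87 0.014;0 0 0 0.87 0.014;0 0 0 0.87 0.014;0 0 0 0.87 0.014'
python3 -m creep '0 0 0 0 -0.007;0 0 0 0 -0.014;0 0 0 0 -0.014;0 0 0 0 -0.014;0 0 0 0 -0.014;0.6 0 0 0 -0.014;1 0 0 0 -0.014;1 0 0 0 -0.014;1 0 0 -0.4 -0.014;1 0 0 -0.7 -0.014;1 0 0 -0.87 -0.014;1 0 0 -0.87 -0.014'
python3 -m creep '1 0 0 0 0;1 0 0 0 0'>/dev/null
python3 - <<'E'
from h import *
im=snap('wrist','w9.png')[:,:,::-1];print(telemetry.get_obs()['eef_pos'])
q=proj('wrist',[[.558-.1095,.159+.1095,.106]])[0].astype(int);u,v=q[0]-50,q[1]-40
k=proj('wrist',[[.558,.159,.2]])[0].astype(int);ku,kv=k[0]-50,k[1]-40
f=lambda u,v:cv2.resize(im[v:v+75,u:u+100],(800,600),interpolation=cv2.INTER_CUBIC)
cv2.imwrite('pics/crop9.png',np.vstack([f(u,v),f(ku,kv)])[::1][:, :]) if 0 else cv2.imwrite('pics/crop9.png',cv2.resize(np.hstack([f(u,v),f(ku,kv)]),(800,300),interpolation=cv2.INTER_AREA))
print(u,v,ku,kv)
E
```

```text
clock: 34.7
eef_pos: [0.5584, 0.1589, 0.1877]
tool_rot: [0.023, 1.0, -0.001, 0.001]
ft_force: [-1.8, -5.0, 4.9]
grip_width: 0.0353
grasp_force: 62.7
clock: 36.2
eef_pos: [0.5592, 0.1606, 0.3195]
tool_rot: [0.0, 1.0, 0.001, 0.003]
ft_force: [-0.4, -0.4, -0.1]
grip_width: 0.0854
grasp_force: 0.0
[0.55743948 0.15993781 0.31525353]
404 37 267 204
```

View pics/crop9.png

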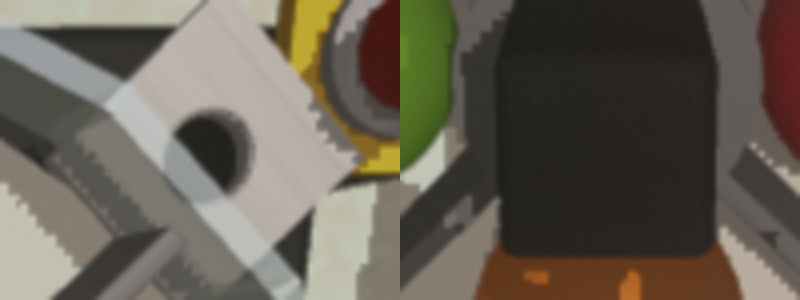

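```bash
python3 - <<'E'
from h import *
c=np.array([.558,.159]);h=back('wrist',(456.3,75),.106)[:2]
print(h,np.degrees(np.arctan2(*(h-c)[::-1])),np.hypot(*(h-np.array([.4487,.0495]))))
print(rel([.4285,.308,.30]))
E
```

```text
[0.4465036 0.2695534] 135.24332201251758 0.22006435634371999
[0.86  0.987 0.104]
```

Wheel angle now measures +0.2°, and the distance from the lug hole to the eyelet fits. Next is the pin.

```bash
python3 -m creep '1 0.3 0.3 0 -0.05;1 0.5 0.6 0 -0.1;1 0.86 0.99 0 -0.15;1 0.86 0.99 0 -0.2;1 0.86 0.99 0 -0.25;1 0.86 0.99 0 -0.25;1 0.86 0.99 0 -0.25;1 0.86 0.99 0 -0.25'
python3 - <<'E'
from h import *
im=snap('wrist','w10.png')
for t in ['pin','park_hole']:print(t,[(d['at'],d['conf']) for d in spot_point(t,'wrist')][:2], [(d['at'],d['conf']) for d in boxes_of(t,'wrist')][:2])
m=cut_out('pin','wrist')
if m:
    p=np.argwhere(m[0]['pixels']);print(m[0]['conf'],p.min(0),p.max(0),p.mean(0))
hsv=cv2.cvtColor(im,cv2.COLOR_RGB2HSV);r=((hsv[...,0]<8)|(hsv[...,0]>172))&(hsv[...,1]>150)&(hsv[...,2]>50)
n,l,s,ce=cv2.connectedComponentsWithStats(r.astype(np.uint8));print([(s[i].tolist(),ce[i].round(0)) for i in range(1,n) if s[i,4]>150])
print(proj('wrist',[[.4285,.3085,.151],[.4285,.3085,.101]]))
print(rel([.4285,.3085,.142]))
E
```

```text
clock: 37.5
eef_pos: [0.4294, 0.3083, 0.3168]
tool_rot: [-0.381, 0.924, -0.0, -0.0]
ft_force: [-0.7, 0.3, 0.6]
grip_width: 0.0854
grasp_force: 0.0
pin [([0.4251, 0.3064, 0.022], 0.77), ([0.4403, 0.4148, 0.0044], 0.4)] [([0.4237, 0.3017, 0.1494], 0.85)]
park_hole [([0.4295, 0.3079, 0.0922], 0.97), ([0.5577, 0.1576, 0.0026], 0.36)] [([0.5051, 0.1862, 0.1071], 0.82)]
0.91 [188 303] [234 339] [210.47340824 321.29138577]
[([307, 196, 28, 37, 590], array([320., 213.])), ([97, 214, 78, 69, 4203], array([136., 248.])), ([203, 298, 95, 87, 1734], array([248., 340.]))]
[[319.  221.1]
 [319.1 206.8]]
[0.004 0.003 1.167]
```

View pics/w10.png

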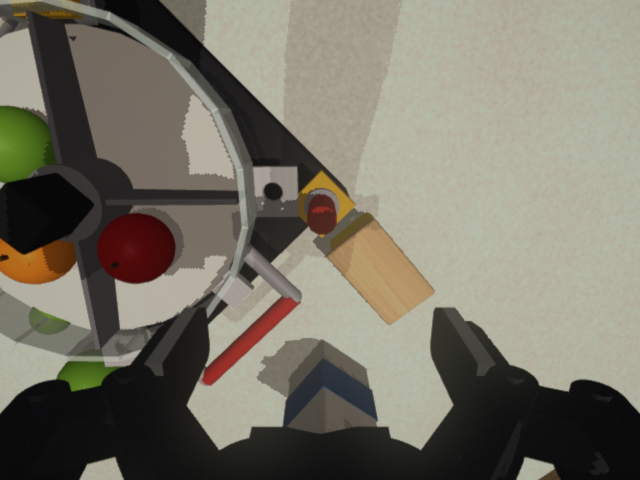

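The pin's red grip, at (320,213), is where the model predicts it. I'll use half-open fingers so they clear the ring wall.

```bash
python3 -m creep '0.45 0 0 0.3 0;0.45 0 0 0.6 0;0.45 0 0 0.9 0;0.45 0 0 0.9 0;0.45 0 0 0.9 0'
python3 -m creep '0.45 0 0 0.15 0;0.45 0 0 0.27 0;0.45 0 0 0.27 0;0 0 0 0.27 0;0 0 0 0.27 0;0 0 0 0.27 0;0 0 0 0.27 0;0 0 0 0.27 0;0 0 0 0.27 0'
```

```text
clock: 38.42
eef_pos: [0.4301, 0.3093, 0.1838]
tool_rot: [-0.382, 0.924, 0.0, 0.001]
ft_force: [0.7, -0.2, 0.5]
grip_width: 0.0381
grasp_force: 0.0
clock: 39.55
eef_pos: [0.4304, 0.3096, 0.1438]
tool_rot: [-0.382, 0.924, 0.001, 0.002]
ft_force: [-0.0, -0.4, 6.2]
grip_width: 0.0222
grasp_force: 58.7
```

```bash
python3 -m creep '0 0 0 -0.2 0;0 0 0 -0.5 0;0 0 0 -0.8 0;0 0 0 -1 0;0 0 0 -1 0;0 0 0 -1 0'
python3 -m creep '0 0.25 -0.3 0 0;0 0.57 -0.65 0 0;0 0.57 -0.65 0 0;0 0.57 -0.65 0 0'|tail -5
python3 -m creep '0 0.25 -0.3 0 0;0 0.5 -0.55 0 0;0 0.565 -0.655 0 0;0 0.565 -0.655 0 0;0 0.565 -0.655 0 0;0 0.565 -0.655 0 0'
python3 - <<'E'
from h import *
for c in ('wrist','top','side'):
    snap(c,c+'11.png')
    for t in ['pin','eyelet']:print(c,t,[(d['at'],d['conf']) for d in spot_point(t,c)][:2])
o=telemetry.get_obs();print(o['eef_pos'],R.from_quat(o['tool_rot']).as_matrix().round(3).tolist())
g=o['eef_pos'];print(proj('side',[g,[g[0],g[1],g[2]-.124],[.4487,.0495,.128]]),rel([.4488,.0497,g[2]]))
im=cv2.imread('pics/side11.png');u,v=proj('side',[g])[0].astype(int)
cv2.imwrite('pics/crop11.png',cv2.resize(im[v-20:v+100,u-75:u+75],(750,600),interpolation=cv2.INTER_CUBIC));print(u-75,v-20)
E
```

```text
clock: 40.3
eef_pos: [0.4289, 0.3084, 0.2908]
tool_rot: [-0.382, 0.924, -0.0, -0.001]
ft_force: [-1.1, -1.1, -1.7]
grip_width: 0.0221
grasp_force: 58.9
eef_pos: [0.4372, 0.1787, 0.2905]
tool_rot: [-0.382, 0.924, 0.0, -0.001]
ft_force: [-0.1, 0.5, -0.8]
grip_width: 0.0227
grasp_force: 59.0
clock: 41.55
eef_pos: [0.447, 0.0512, 0.2913]
tool_rot: [-0.383, 0.924, 0.0, -0.0]
ft_force: [-0.1, -0.3, -0.6]
grip_width: 0.0224
grasp_force: 59.1
wrist pin [([0.4422, 0.0484, 0.1695], 0.6)]
wrist eyelet [([0.4488, 0.0456, 0.1259], 0.61), ([0.4416, 0.4167, 0.0021], 0.36)]
top pin [([0.5951, 0.4933, -0.0006], 0.33)]
top eyelet [([0.4471, 0.05, 0.1298], 0.7)]
side pin [([0.4453, 0.048, 0.1665], 0.54)]
side eyelet [([0.4502, 0.0503, 0.1258], 0.91)]
[0.4469993  0.04991646 0.29161258] [[-0.708, -0.707, 0.0], [-0.707, 0.708, 0.0], [-0.0, -0.0, -1.0]]
[[376.6 205.1]
 [372.3 249.7]
 [370.4 262.7]] [-0.007 -0.01   0.   ]
301 185
```

View pics/crop11.png

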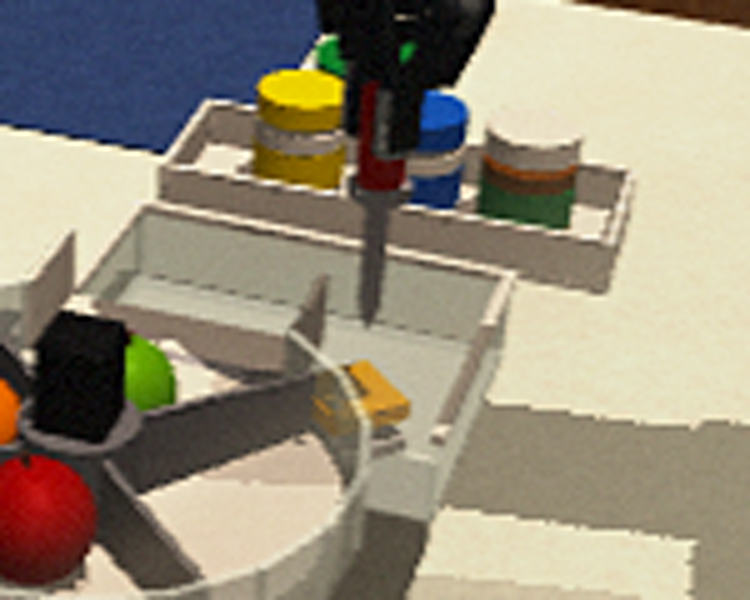

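```bash
python3 - <<'E'
from h import *
g=telemetry.get_obs()['eef_pos']
S={}
for c in ('wrist','side','top'):
    snap(c)
    m=[d for d in cut_out('pin',c)]
    ax=proj(c,[[g[0],g[1],g[2]-h] for h in (.0,.03,.05,.08,.1,.124)])
    print(c,'axis pred (TCP..tip)',ax.tolist())
    for d in m[:2]:
        p=np.argwhere(d['pixels']);print(d['conf'],len(p),p.min(0),p.max(0))
        w=d['pixels']
        for r in range(p[:,0].min(),p[:,0].max()+1,max(1,(np.ptp(p[:,0]))//12)):
            q=np.where(w[r])[0]
            if len(q):print(r,q.min(),q.max(),end=' | ')
        print()
E
```

```text
wrist axis pred (TCP..tip) [[316.8, 340.5], [317.3, 302.5], [317.6, 283.6], [317.9, 261.6], [318.1, 249.9], [318.2, 238.1]]
0.83 7404 [231 287] [372 354]
231 320 322 | 242 313 331 | 253 303 337 | 264 292 349 | 275 288 353 | 286 288 354 | 297 294 346 | 308 291 348 | 319 290 349 | 330 288 351 | 341 288 352 | 352 288 351 | 363 295 344 | 
0.53 36578 [179  79] [476 508]
179 216 218 | 203 194 346 | 227 172 345 | 251 150 393 | 275 128 430 | 299 106 448 | 323 79 466 | 347 108 479 | 371 130 506 | 395 285 353 | 419 158 481 | 443 204 434 | 467 181 457 | 
side axis pred (TCP..tip) [[376.6, 205.1], [375.5, 216.4], [374.8, 223.7], [373.8, 234.4], [373.1, 241.4], [372.3, 249.7]]
0.56 252 [201 370] [248 382]
201 374 375 | 204 373 375 | 207 373 375 | 210 373 374 | 213 372 374 | 216 372 375 | 219 371 381 | 222 370 382 | 225 372 381 | 228 374 378 | 231 374 377 | 234 373 377 | 237 373 377 | 240 373 376 | 243 372 376 | 246 373 376 | 
top axis pred (TCP..tip) [[286.7, 304.5], [287.1, 304.0], [287.3, 303.7], [287.6, 303.3], [287.8, 303.0], [288.1, 302.7]]
```

```bash
python3 - <<'E'
from h import *
im=cv2.imread('pics/wrist11.png');print(proj('wrist',[[.4487,.0495,.128],[.4487,.0495,.106]]))
cv2.imwrite('pics/crop12.png',cv2.resize(im[170:320,220:420],(800,600),interpolation=cv2.INTER_CUBIC))
E
```

```text
[[316.5 223.9]
 [316.7 216.9]]
```

View pics/crop12.png

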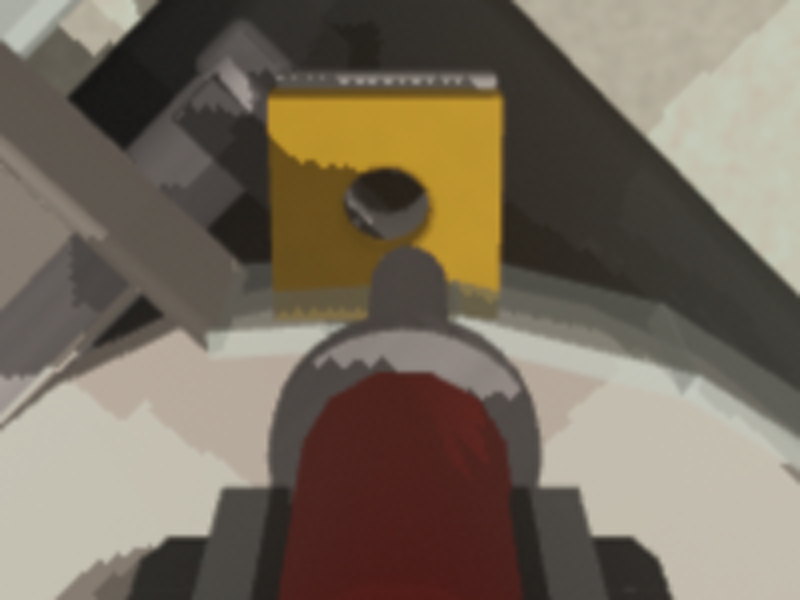

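```bash
python3 - <<'E'
from h import *
g=telemetry.get_obs();r=R.from_quat(g['tool_rot']);z=g['eef_pos'][2]
print(g['eef_pos'],P('wrist')[2])
h=back('wrist',(317,221),.128)
for row in (234,236):
    t=back('wrist',(322.2,row),z-.124);print(t,h,'tool delta mm',(r.inv().apply(h-t)*1000).round(1))
# collar: center col 405/4+220, collar rim left/right widest
c=back('wrist',(220+405/4,170+445/4),z-.124+.081);print('collar',c, (r.inv().apply(h-c)*1000).round(1))
E
```

```text
[0.44700257 0.04980909 0.29156424] [ 0.3916265  -0.00391786  0.41311901]
[0.44305384 0.04972465 0.16756424] [0.4467881  0.04813175 0.128     ] tool delta mm [-1.5 -3.8 39.6]
[0.44404391 0.05071779 0.16756424] [0.4467881  0.04813175 0.128     ] tool delta mm [-0.1 -3.8 39.6]
collar [0.44268315 0.04804604 0.24856424] [ -3.   -2.8 120.6]
```

```bash
python3 - <<'E'
from h import *
e=np.array([.4487,.0495,.128])
print(proj('side',e+np.array([[-.032,0,0],[0,-.032,0],[0,.032,0],[.01,0,0],[0,.01,0],[0,0,0]])))
im=snap('side');hsv=cv2.cvtColor(im,cv2.COLOR_RGB2HSV)
y=(hsv[...,0]>12)&(hsv[...,0]<28)&(hsv[...,1]>150);y[:245]=0;y[285:]=0;y[:,:350]=0;y[:,400:]=0
for r in range(255,275):
    q=np.where(y[r])[0]
    if len(q):print(r,q.tolist())
m=cut_out('eyelet','side')
for d in m[:1]:
    p=np.argwhere(d['pixels']);print(d['conf'],p.min(0),p.max(0),p.mean(0))
E
```

```text
[[382.6 265.2]
 [373.4 256.6]
 [367.3 269. ]
 [366.7 261.9]
 [369.5 264.6]
 [370.4 262.7]]
257 [373, 374]
258 [370, 371, 372, 373, 374, 375]
259 [371, 372, 373, 374, 375, 376]
260 [373, 374, 375, 376, 377]
261 [372, 373, 374, 375, 376, 377, 378]
262 [373, 374, 375, 376, 377, 378, 379]
263 [374, 375, 376, 377, 378, 379, 380]
264 [373, 374, 375, 376, 377, 378, 379, 380, 381]
265 [364, 365, 373, 374, 375, 376, 377, 378, 379, 380, 381, 382]
266 [365, 366, 374, 375, 376, 377, 378, 379, 380, 381, 382]
267 [366, 367, 375, 376, 379, 380, 381, 382]
268 [376, 377, 378, 379, 380, 381]
269 [376, 377, 378]
0.81 [230 244] [339 381] [286.88918688 314.56381812]
```

```bash
python3 -m creep '0 -0.012 -0.026 0.1 0;0 -0.012 -0.026 0.2 0;0 -0.012 -0.026 0.2 0;0 -0.012 -0.026 0.2 0;0 -0.012 -0.026 0.2 0'
python3 - <<'E'
from h import *
g=telemetry.get_obs()['eef_pos']
for c in ('wrist','side'):
    im=snap(c,c+'13.png');print(c,proj(c,[[g[0],g[1],g[2]-.124],[.4487,.0495,.128]]).tolist())
    for d in cut_out('pin',c)[:1]:
        w=d['pixels'];p=np.argwhere(w);print(d['conf'],p.min(0),p.max(0))
        for r in (list(range(p[:,0].min(),p[:,0].min()+12,2)) if c=='wrist' else range(p[:,0].max()-14,p[:,0].max()+1,2)):
            q=np.where(w[r])[0];print(r,q.min(),q.max(),end=' | ')
        print()
    if c=='wrist':
        hsv=cv2.cvtColor(im,cv2.COLOR_RGB2HSV);y=(hsv[...,0]>12)&(hsv[...,0]<30)&(hsv[...,1]>140);y[300:]=0
        n,l,s,ce=cv2.connectedComponentsWithStats(y.astype(np.uint8));i=1+s[1:,4].argmax();print(s[i],ce[i])
        for r in range(s[i][1],s[i][1]+s[i][3],4):
            q=np.where(l[r]==i)[0];gaps=np.where(np.diff(q)>2)[0];print(r,q.min(),q.max(),[(int(q[k]),int(q[k+1])) for k in gaps],end=' | ')
        print()
E
```

```text
clock: 43.02
eef_pos: [0.4514, 0.0484, 0.262]
tool_rot: [-0.382, 0.924, -0.0, 0.0]
ft_force: [-0.7, -0.2, -0.8]
grip_width: 0.0225
grasp_force: 59.1
wrist [[318.2, 237.9], [322.2, 232.0]]
0.73 [231 287] [372 355]
231 321 323 | 233 317 328 | 235 315 329 | 237 313 330 | 239 313 331 | 241 313 331 | 
[ 291  198   66   56 2870] [323.30174216 221.86271777]
198 292 354 [(348, 354)] | 202 291 356 [] | 206 291 356 [] | 210 291 355 [] | 214 291 355 [] | 218 291 355 [] | 222 291 355 [(316, 330)] | 226 292 355 [(312, 335)] | 230 292 355 [(311, 335)] | 234 292 355 [(313, 333)] | 238 292 355 [(312, 332)] | 242 292 355 [(311, 331)] | 246 292 354 [(311, 332)] | 250 292 354 [(307, 333)] | 
side [[369.8, 259.0], [370.4, 262.7]]
0.82 [216 368] [256 378]
242 371 374 | 244 371 374 | 246 371 374 | 248 370 374 | 250 370 374 | 252 370 374 | 254 370 373 | 256 371 372 |
```

```bash
python3 - <<'E'
from h import *
g=telemetry.get_obs();r=R.from_quat(g['tool_rot']);z=g['eef_pos'][2]-.124
h=back('wrist',(323.2,229.5),.128);print(z)
for row in (234,235,236): print((r.inv().apply(h-back('wrist',(322.1,row),z))*1000).round(1), ((h-back('wrist',(322.1,row),z))*1000).round(1))
print(proj('side',[[.4487,.0495,z]]))
E
```

```text
0.1379010329207071
[0.3 0.8 9.9] [-0.8  0.4 -9.9]
[1.  0.8 9.9] [-1.3 -0.1 -9.9]
[1.7 0.8 9.9] [-1.8 -0.6 -9.9]
[[370.7 259.4]]
```

Both cameras put the tip within about 1–2 mm of the hole, so I insert slowly and watch the force.

```bash
python3 -m creep '0 0 0 0.04 0;0 0 0 0.08 0;0 0 0 0.12 0;0 0 0 0.15 0;0 0 0 0.15 0'
python3 -m creep '0 0 0 0.04 0;0 0 0 0.08 0;0 0 0 0.12 0;0 0 0 0.12 0'
```

```text
clock: 43.85
eef_pos: [0.4507, 0.0483, 0.2385]
tool_rot: [-0.382, 0.924, 0.0, -0.001]
ft_force: [-0.5, 0.0, -0.3]
grip_width: 0.0225
grasp_force: 59.1
clock: 44.35
eef_pos: [0.4506, 0.0483, 0.2204]
tool_rot: [-0.382, 0.924, 0.0, -0.001]
ft_force: [-0.0, 0.1, -0.6]
grip_width: 0.0221
grasp_force: 59.1
```

```bash
python3 -m creep '0 0 0 0.05 0;0 0 0 0.1 0;0 0 0 0.15 0;0 0 0 0.2 0;0 0 0 0.2 0'
python3 -m creep '0 0 0 0.04 0;0 0 0 0.08 0;0 0 0 0.09 0;0 0 0 0.09 0'
```

```text
clock: 44.98
eef_pos: [0.4505, 0.0484, 0.1903]
tool_rot: [-0.382, 0.924, 0.0, -0.001]
ft_force: [-0.8, 0.5, -0.2]
grip_width: 0.0219
grasp_force: 59.1
clock: 45.48
eef_pos: [0.451, 0.0484, 0.1774]
tool_rot: [-0.382, 0.924, 0.0, -0.0]
ft_force: [0.2, 1.2, -0.8]
grip_width: 0.0223
grasp_force: 59.1
```

```bash
python3 -m creep '0.45 0 0 0 0;0.45 0 0 0 0;0.45 0 0 0 0;0.45 0 0 -0.3 0;0.45 0 0 -0.6 0;0.45 0 0 -0.85 0;0.45 0 0 -0.85 0'
python3 -m creep '0.4 -0.3 0.15 0 0;0.4 -0.6 0.3 0 0;0.4 -0.95 0.45 0 0;0.4 -0.95 0.45 0 0;0.4 -0.95 0.45 0 0'|tail -5
python3 -m creep '0.4 -0.3 0.15 0 0.05;0.4 -0.6 0.3 0 0.1;0.4 -0.95 0.45 0 0.15;0.4 -0.95 0.45 0 0.2;0.4 -0.95 0.45 0 0.25;0.4 -0.95 0.45 0 0.25;0.4 -0.95 0.45 0 0.25'
python3 - <<'E'
from h import *
for c in ('wrist','side','top'):
    snap(c,c+'14.png')
    for t in ['jar1','pin','eyelet','handle','green_apple','milk']:print(c,t,[(d['at'],round(d['conf'],2)) for d in spot_point(t,c)][:4])
print(rel([.558,.345,.13]))
E
```

```text
clock: 46.35
eef_pos: [0.4528, 0.0486, 0.3084]
tool_rot: [-0.382, 0.924, -0.001, 0.004]
ft_force: [0.5, 0.2, -0.7]
grip_width: 0.0384
grasp_force: 0.0
eef_pos: [0.5035, 0.1965, 0.3037]
tool_rot: [-0.383, 0.924, -0.0, -0.001]
ft_force: [0.0, -0.3, 0.7]
grip_width: 0.034
grasp_force: 0.0
clock: 47.85
eef_pos: [0.5574, 0.3441, 0.3055]
tool_rot: [0.0, 1.0, -0.0, 0.0]
ft_force: [0.6, -0.6, 1.2]
grip_width: 0.0344
grasp_force: 0.0
wrist jar1 []
wrist pin []
wrist eyelet [([0.558, 0.1626, 0.1965], 0.73)]
wrist handle [([0.559, 0.3448, 0.1307], 0.64)]
wrist green_apple [([0.7924, 0.2709, 0.0441], 0.62), ([0.5606, 0.1005, 0.1298], 0.6), ([0.7631, 0.1858, 0.0215], 0.37)]
wrist milk [([0.5965, 0.492, -0.0038], 0.6)]
side jar1 [([0.5084, -0.3877, 0.0019], 0.77), ([0.4266, -0.389, 0.0053], 0.7), ([0.5914, -0.3881, 0.0065], 0.63), ([0.4512, 0.0508, 0.126], 0.59)]
side pin []
side eyelet [([0.4527, 0.0493, 0.1259], 0.76)]
side handle [([0.5895, -0.3885, 0.0095], 0.72), ([0.5586, 0.3459, 0.1334], 0.57), ([0.5569, 0.1027, 0.1303], 0.21)]
side green_apple [([0.7866, 0.2773, 0.0391], 0.91), ([0.767, 0.1821, 0.0241], 0.46), ([0.5604, 0.0977, 0.1299], 0.4)]
side milk [([0.5968, 0.4898, 0.0015], 0.97)]
top jar1 [([0.5906, -0.3919, 0.007], 0.91), ([0.4219, -0.3857, 0.0024], 0.85), ([0.5038, -0.3916, 0.0024], 0.73)]
top pin [([0.4484, 0.0451, 0.0539], 0.42)]
top eyelet [([0.4483, 0.0519, 0.1294], 0.76)]
top handle [([0.559, 0.3451, 0.1341], 0.67)]
top green_apple [([0.5544, 0.0994, 0.1321], 0.73), ([0.7902, 0.2776, 0.04], 0.61), ([0.7633, 0.1838, 0.0257], 0.49), ([0.6178, 0.1578, 0.1277], 0.29)]
top milk []
[-0.005 -0.002  1.167]
```

The jars and pin are all in place (top camera reads the pin tip at z 0.054). I grip the handle.

```bash
python3 -m creep '0.4 0 0 0.4 0;0.4 0 0 0.8 0;0.4 0 0 0.9 0;0.4 0 0 0.9 0;0.4 0 0 0.9 0'
python3 -m creep '0.4 0 0 0.13 0;0.4 0 0 0.26 0;0.4 0 0 0.26 0;0.4 0 0 0.26 0;0 0 0 0.26 0;0 0 0 0.26 0;0 0 0 0.26 0;0 0 0 0.26 0;0 0 0 0.26 0;0 0 0 0.26 0'
```

```text
clock: 49.52
eef_pos: [0.5592, 0.3464, 0.1735]
tool_rot: [0.0, 1.0, 0.002, 0.003]
ft_force: [-0.1, -0.2, 0.1]
grip_width: 0.0342
grasp_force: 0.0
clock: 50.78
eef_pos: [0.5584, 0.344, 0.1333]
tool_rot: [0.001, 1.0, -0.001, 0.002]
ft_force: [-0.1, -4.4, 5.0]
grip_width: 0.0139
grasp_force: 58.3
```

```bash
python3 -m creep '0 0 -0.02 -0.15 0;0 0 -0.034 -0.215 0;0 0 -0.059 -0.321 0;0 0 -0.089 -0.426 0;0 0 -0.125 -0.529 0;0 0 -0.165 -0.63 0;0 0 -0.211 -0.729 0;0 0 -0.261 -0.826 0;0 0 -0.261 -0.826 0'
python3 -m creep '0 0 -0.055 -0.094 0;0 0 -0.115 -0.185 0;0 0 -0.18 -0.273 0;0 0 -0.248 -0.357 0;0 0 -0.307 -0.423 0;0 0 -0.307 -0.423 0;0 0 -0.307 -0.423 0;0 0 -0.307 -0.423 0;0 0 -0.307 -0.423 0;0 0 -0.307 -0.423 0'
python3 - <<'E'
from h import *
for c in ('side','top'):
    snap(c,c+'15.png')
    for t in ['pin','eyelet','handle','green_apple','orange','red_apple']:print(c,t,[(d['at'],round(d['conf'],2)) for d in spot_point(t,c)][:4])
E
```

```text
clock: 51.9
eef_pos: [0.5584, 0.3068, 0.2561]
tool_rot: [0.001, 1.0, 0.001, 0.002]
ft_force: [6.4, 2.3, -5.5]
grip_width: 0.014
grasp_force: 58.8
clock: 53.15
eef_pos: [0.5585, 0.2637, 0.3194]
tool_rot: [-0.001, 1.0, 0.004, 0.002]
ft_force: [5.8, 7.9, -1.2]
grip_width: 0.0139
grasp_force: 58.8
side pin [([0.5594, 0.1549, -0.0005], 0.51), ([0.45, 0.0619, 0.0768], 0.47)]
side eyelet [([0.4475, 0.0282, 0.1349], 0.57)]
side handle [([0.5593, 0.2647, 0.3148], 0.61)]
side green_apple [([0.768, 0.1814, 0.0284], 0.71), ([0.7901, 0.2783, 0.0384], 0.66)]
side orange []
side red_apple []
top pin [([0.4492, 0.0622, 0.0759], 0.42)]
top eyelet [([0.4493, 0.0254, 0.1391], 0.94)]
top handle [([0.558, 0.2667, 0.3149], 0.74), ([0.5354, -0.1245, 0.0025], 0.34), ([0.5043, -0.3919, 0.0031], 0.2)]
top green_apple [([0.7878, 0.279, 0.0416], 0.93), ([0.7657, 0.1884, 0.0236], 0.69), ([0.5588, -0.1943, 0.0354], 0.59)]
top orange [([0.6498, 0.0681, 0.1775], 0.7)]
top red_apple [([0.5581, 0.1643, 0.2405], 0.57), ([0.5919, -0.3897, 0.0059], 0.17)]
```

Tipped to about 0.63 rad; the green apple is in the crisper and the pin has held. I lower it back down the arc.

```bash
python3 -m creep '0 0 0.059 0.066 0;0 0 0.127 0.15 0;0 0 0.192 0.238 0;0 0 0.252 0.329 0;0 0 0.307 0.423 0;0 0 0.307 0.423 0'
python3 -m creep '0 0 0.05 0.097 0;0 0 0.096 0.196 0;0 0 0.136 0.297 0;0 0 0.172 0.4 0;0 0 0.202 0.505 0;0 0 0.227 0.611 0;0 0 0.246 0.72 0;0 0 0.255 0.775 0;0 0 0.261 0.82 0;0 0 0.261 0.826 0;0 0 0.261 0.826 0'
python3 -m creep '0.4 0 0 0 0;0.4 0 0 0 0;0.4 0 0 0 0;0.4 0 0 0 0;0.4 0 0 -0.2 0;0.4 0 0 -0.5 0;0.4 0 0 -0.9 0;0.4 0 0 -0.9 0;0.4 0 0 -0.9 0'
python3 - <<'E'
from h import *
for c in ('wrist','side','top'):
    snap(c,c+'16.png')
    for t in ['jar1','pin','eyelet','handle','green_apple','orange','red_apple']:print(c,t,[(d['at'],round(d['conf'],2)) for d in spot_point(t,c)][:4])
E
```

```text
clock: 54.6
eef_pos: [0.5583, 0.3086, 0.2537]
tool_rot: [-0.001, 1.0, 0.001, 0.001]
ft_force: [6.9, 4.6, -3.4]
grip_width: 0.0139
grasp_force: 59.5
clock: 55.98
eef_pos: [0.5584, 0.344, 0.1399]
tool_rot: [0.001, 1.0, 0.0, 0.004]
ft_force: [-7.8, -10.6, 34.7]
grip_width: 0.0137
grasp_force: 62.8
clock: 57.1
eef_pos: [0.5573, 0.3454, 0.2656]
tool_rot: [0.0, 1.0, -0.0, -0.0]
ft_force: [0.7, 0.5, 0.1]
grip_width: 0.0341
grasp_force: 0.0
wrist jar1 []
wrist pin []
wrist eyelet [([0.6178, 0.1543, 0.1339], 0.48)]
wrist handle [([0.5581, 0.3481, 0.1292], 0.96), ([0.6191, 0.1586, 0.1323], 0.73)]
wrist green_apple [([0.7915, 0.2746, 0.0449], 0.9)]
wrist orange [([0.6193, 0.1596, 0.1336], 0.96)]
wrist red_apple [([0.5569, 0.2229, 0.1319], 0.74)]
side jar1 [([0.5081, -0.3903, 0.0051], 0.88), ([0.5911, -0.3875, 0.0077], 0.8), ([0.4275, -0.3923, 0.0049], 0.8)]
side pin [([0.5607, 0.1576, -0.0014], 0.51)]
side eyelet [([0.4495, 0.0478, 0.1262], 0.97)]
side handle [([0.5591, 0.3441, 0.1348], 0.55)]
side green_apple [([0.7903, 0.2782, 0.0397], 0.72), ([0.7683, 0.1828, 0.026], 0.66), ([0.5625, -0.1912, 0.0348], 0.5)]
side orange [([0.6182, 0.1607, 0.1353], 0.48)]
side red_apple [([0.5571, 0.2214, 0.131], 0.58)]
top jar1 [([0.5898, -0.3895, 0.0087], 0.94), ([0.4214, -0.3846, 0.0021], 0.71), ([0.5048, -0.3922, 0.0038], 0.58), ([0.5575, 0.2212, 0.1309], 0.51)]
top pin [([0.4494, 0.0418, 0.0538], 0.42)]
top eyelet [([0.4474, 0.0535, 0.1256], 0.64)]
top handle [([0.5576, 0.3436, 0.1321], 0.92), ([0.5569, -0.193, 0.0379], 0.47)]
top green_apple [([0.7903, 0.2757, 0.0431], 0.89), ([0.5577, 0.1628, 0.0012], 0.61), ([0.7653, 0.1873, 0.0235], 0.6), ([0.5568, -0.1914, 0.0367], 0.51)]
top orange [([0.6164, 0.1586, 0.1294], 0.61)]
top red_apple [([0.5587, 0.2227, 0.1302], 0.8)]
```

View pics/side16.png

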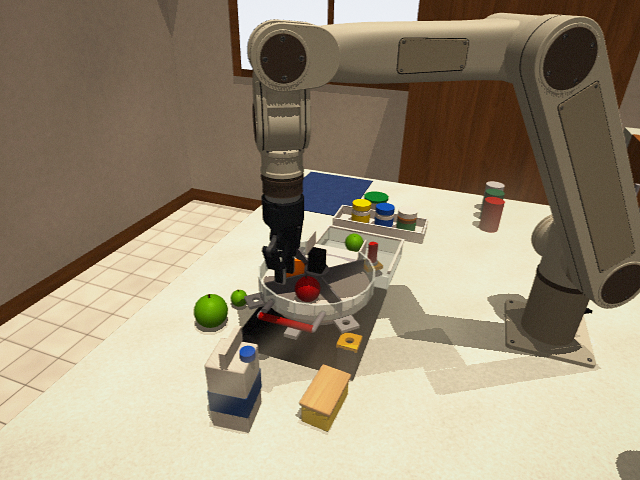

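The final view shows the green apple in the crisper (355,242), the jars in the rack (361–407, about 213), the pin in the eyelet (373,250), the carousel level, and the gripper clear of everything.

```bash
python3 -c "
from h import *
print(ticket.job_done())"
```

```text
the job is handed in; nothing more can be done
None
```

The job is handed in, but no verdict came back. At the last look, all three jars stood in the rack, the green apple was in the crisper, the orange and red apple were on the wheel, the pin was in, the carousel was level, and the gripper was clear.

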